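# Pry open the logger and set its screen

### The arm

A 6-joint arm with a two-finger parallel gripper is mounted at the origin on a cart in front of the work surface, level with it; the furniture and walls round the work are solid. World frame = base frame: x ahead of the robot, y to its left, z up, the work surface at z = 0. Lengths are in m, angles in rad, forces in N, time in s.
With the tool pointing down it reaches from about 0.425 to 0.95 m from the base axis. Payload 3.5 kg.
Tool frame: the origin (TCP) lies at the very end of the fingers, on their centre line; the grasp point (between the pads) lies 19 mm behind it (ctrl.pinch_z is the distance from the TCP to the grasp point, in m); z points along the fingers, y is the line along which they close (so a half turn about z gives the same grasp; the last joint's range is limited). The gripper opens to 85 mm and grips with 20 to 120 N. Pads are 22 mm wide; open, the fingers measure 114 mm over their backs; the gripper's body (76 mm by 85 mm) begins 54 mm behind the grasp point. The pads swing forward as they close: fully open they stand 13 mm farther back than shut.
Start: joints at [1.058, 0.286, 1.577, -0, 1.279, -0.15], TCP at [0.24, 0.631, 0.231] pointing down, gripper open.
Joint ranges: [-2.77, 2.77], [-0.9, 2.22], [0.21, 2.48], [-1.53, 4.67], [0.24, 2.81], [-2.84, 2.84]. Speed limits (rad/s): [2.79, 2.79, 3.14, 3.14, 3.14, 3.14].

### API

Orientations are given as a unit quaternion [x, y, z, w].
In Python, from plant import ctrl gives the robot as it stands. The module is installed in compiled form; this text tells all that it offers.
- The arm moves only by the shell command python3 -m crank 'ROWS' [OPENING] [FORCE]. ROWS is JSON, a list of rows, each a list of 6 numbers: the shift along the tool's x, y, z in cm, then the turn, a rotation vector about the tool's x, y, z in rad. In form: [[tx, ty, tz, rx, ry, rz], ...]. A call has 1 to 10 rows; each row is the pose to reach, as a shift and turn from the pose commanded when the call began, along the tool's axes at that moment; what a row does not reach only later rows make up. A row lasts 1/10 s, in which the tool goes at most 50 mm and 8.59 degrees, less where a joint would pass 70% of its speed; a pose out of reach is approached as far as the arm can. A call with a gripper value outside its range is refused whole. OPENING is the opening, from 0 (shut) to 1 (fully open), set as the call begins (- or left out, the last holds). The fingers move at their own pace and stop on an object; FORCE is the grip in N (left out, the last holds). Time passes only in rows, so rows that repeat a pose let the fingers close. It gives the time, the measured TCP pose, the force, the opening and the grip force at its end, in the units of the state.
- ctrl.get_state(): the state, without advancing time (a new reading comes with each control period).
- ctrl.read_camera(name): name is "side" or "top"; returns (picture, depth): 420x560x3 uint8, blue, green, red; 420x560 float32, m along the optical axis (not along the pixel's ray), 0 where there is no reading.
- ctrl.camera_info(name): a dict with "K" (3x3 intrinsics, pixels), "origin" and "orientation" of the camera in the world. Camera axes: x right, y down, z forward; pixel columns grow to the right and rows downward; lengths in m; the calibration is good to about 2 mm. A picture is of the moment at which its call begins. camera_info takes no time and is no camera call.
- ctrl.sign_off(): hands the job in; it is judged then, once.
The state is a dict: "time": time; "qpos": joint angles; "dq": joint speeds; "joint_efforts": joint torques, N m; "eef_pos": TCP position; "tcp_rot": TCP orientation; "contact_force": force on the tool from outside, world axes, zero at the start; "wrist_torque": the same for the moment, N m; "opening": opening from 0.0 (shut) to 1.0 (fully open); "finger_force": force on a finger pad.
Only numpy, scipy, OpenCV 4.12 (cv2) and the standard library are available. Lean on these libraries where they do the work, as an engineer would, in place of code of your own. Each camera call takes 0.05 s, during which the arm holds its last target. There are 200 camera calls.

### The job

The bench logger's lid is snapped shut. Lever it open with the screwdriver at the slot in its front edge, keeping the blade off the screen glass, then set the lid 110 degrees open, so that the screen leans back 20 degrees past upright and can be read from the mixer. Leave the screwdriver lying on the worktop and do not disturb the other things.

Things in the scene. Friction and masses are not known exactly. Their poses are not given: they have to be found in the camera images.
- logger: grey plastic instrument, fixed to the worktop, 140 mm deep (its x) by 160 mm wide (its y) by 104 mm high with its lid shut. Origin at the centre of its underside; z up; its front, with the slot, faces its own -x (in the scene roughly the world's +y). The lid's hinge runs along its y at x = +72, z = 88 mm. The front faces of base and lid are flush at x = -70 mm
- slot (a point): middle of the mouth of the screwdriver slot in the logger's front face, between base and lid; axes as the logger's. 26 mm wide (y), 8 mm high (floor, the edge to lever on, at z = 78, lid's underside at z = 86 mm of the logger), 32 mm deep to a closed end
- lid_hinge (a joint): opening angle of the lid, rad: 0 shut, 1.92 is 110 degrees, stop at 2.36. Two spring catches under the front border hold it shut until its front edge has come up about 4 mm; that takes about 18 N at the slot, too much to lift without levering on the slot's floor. Then a stiff friction hinge (about 0.21 N m) holds the lid wherever it is left
- lid_frame: the lid without its glass, a plate 138 (x) by 160 by 18 mm. Origin midway along the hinge axis; axes as the logger's when shut. From x = -142 (front edge) to -4 mm, underside z = -2, top z = +16 mm. The underside's border is 40 mm wide at the front edge, 14 mm at the sides; two steel tongues hang 10 mm below it at x = -128, y = -40 and +40 mm
- lid_edge (a point): lower front edge of the lid, midway along it, axes as the lid's
- screen: dark screen glass let into the lid's underside, from 40 to 122 mm behind the lid's front edge; origin and axes as the lid frame's
- screwdriver: yellow-handled screwdriver lying on the worktop, 210 mm long. Origin at mid-length on the underside, its axis 14 mm above; +x points to the blade tip at x = +105 mm. Handle 30 mm thick from x = -105 to -7, shaft 6 mm thick from there to the tip
- bottle_a: white sample bottle, 47 mm wide, 81 mm high, bystander; origin under its centre
- bottle_b: white sample bottle, 50 mm wide, 87 mm high, bystander; origin under its centre
- steel_cup: small steel cup, 54 mm wide, 42 mm high, bystander; origin under its centre
- calculator: pocket calculator lying on the worktop, 120 x 75 x 16 mm, bystander
- alu_dish: shallow aluminium weighing dish, 65 mm wide, 18 mm high, bystander; origin under its centre

How it is judged:
On the way:
1. the lid is levered off its catches with the screwdriver: 0.04 to 0.4 rad open with the blade bearing on it (value of joint lid_hinge between 0.04 and 0.4 rad and contact force between screwdriver and lid_frame above 0.5 N), for 0.05 s.
At the end, for the whole second after the job is handed in: the lid stands still at 110 degrees open, give or take 6 degrees (1.815 to 2.025 rad), and the screwdriver lies flat and still on the worktop (value of joint lid_hinge between 1.815 and 2.025 rad and not (velocity of joint lid_hinge above 0.05 rad/s) and not (velocity of joint lid_hinge below -0.05 rad/s) and height (world z) of screwdriver below 0.035 m and angle between screwdriver's own x axis and vertical between 1.4 and 1.75 rad and linear speed of screwdriver below 0.03 m/s); the robot touches nothing.
It fails at once if the screwdriver presses on the screen glass (more than 0.5 N) (contact force between screwdriver and screen above 0.5 N).
It fails at once if a bystander is moved more than 20 mm (distance of any of bottle_a, bottle_b, steel_cup, calculator, alu_dish from where it was at the start of the episode above 0.02 m).
It also fails if it takes over 64 s, if anything falls off the work surface, if the arm or the gripper's body presses on something with over 40 N, if the wrist force passes 120 N, or if a joint passes its speed limit or range.

## Working session

There is one attempt and no reset: what is moved stays moved. The work goes in short steps, Python scripts to look and compute and a shell command to move; the robot and the scene stay as the last step left them, time stands still between calls to the robot, and variables do not carry over. Pictures are saved under pics/ and viewed, at most 10 in all, crops included, and the job is handed in when it is done.

```bash
mkdir -p pics; cat > h.py <<'E'
import numpy as np, cv2
from plant import ctrl
from scipy.spatial.transform import Rotation as R
def cam(n,save=None):
    p,d=ctrl.read_camera(n); i=ctrl.camera_info(n)
    if save: cv2.imwrite('pics/'+save,p)
    K=np.array(i['K']); 
    v,u=np.mgrid[0:420,0:560]
    c=np.stack([(u-K[0,2])/K[0,0]*d,(v-K[1,2])/K[1,1]*d,d],-1)
    o=np.array(i['orientation']); r=R.from_quat(o).as_matrix() if o.size==4 else o
    return p,d,c@r.T+np.array(i['origin'])
E
python3 - <<'E'
from h import *
for n in('top','side'):
    p,d,w=cam(n,n+'0.png'); np.save(n+'0.npy',w); i=ctrl.camera_info(n); print(i)
print(ctrl.get_state(), ctrl.pinch_z)
E
```

```text
{'K': array([[445.48637627,   0.        , 280.85769016],
       [  0.        , 445.48637627, 208.31416156],
       [  0.        ,   0.        ,   1.        ]]), 'origin': array([ 0.3417716 , -0.07958969,  1.42267986]), 'orientation': array([ 0.70777665, -0.70438904,  0.04294514, -0.03231101])}
{'K': array([[410.56962379,   0.        , 283.13013305],
       [  0.        , 410.56962379, 208.92612931],
       [  0.        ,   0.        ,   1.        ]]), 'origin': array([ 0.5469948 , -1.05532661,  0.9879114 ]), 'orientation': array([ 0.91797537,  0.01831015, -0.00654676, -0.39616044])}
{'time': 0.1, 'qpos': array([ 1.05798875e+00,  2.87136609e-01,  1.57806521e+00,  7.70796412e-06,
        1.27860251e+00, -1.50060022e-01]), 'dq': array([ 0.00066684,  0.00034208, -0.00237233, -0.00019338, -0.00086555,
        0.00044883]), 'joint_efforts': array([ 6.85956347e-04, -4.07291615e+01, -2.93704265e+01, -1.67493167e-04,
        3.37789235e-03,  2.58570765e-06]), 'eef_pos': array([0.23922627, 0.63053486, 0.23002707]), 'tcp_rot': array([ 1.80381970e-01,  9.83596016e-01, -1.04445278e-03, -3.63326847e-04]), 'contact_force': array([ 0.98036757, -0.34016253, -0.84365664]), 'wrist_torque': array([ 0.01475023, -0.05349361,  0.03077336]), 'finger_force': 0.0, 'opening': 1.0023603660021745} 0.0187
```

View pics/top0.png

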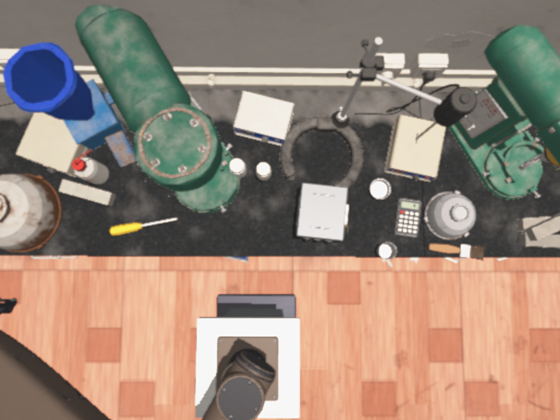

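View pics/side0.png

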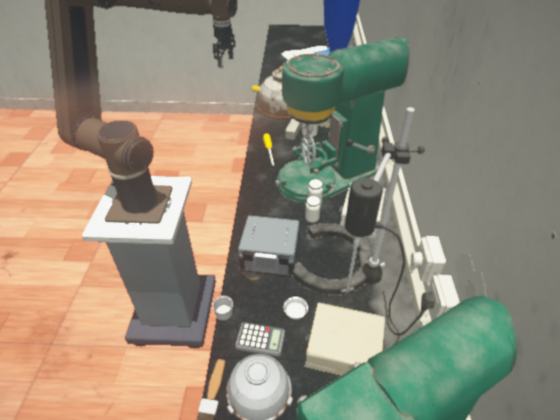

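The top view shows the screwdriver at about (112–177, 220–230), with its blade pointing right (-y). The logger is at about (322, 212), its slot side to the left (+y). Bottles are at (238, 167) and (263, 171), the cup at (387, 251), the dish at (380, 188), and the calculator at (408, 217). Next I measure positions.

```bash
python3 - <<'E'
from h import *
w=np.load('top0.npy'); p=cv2.imread('pics/top0.png')
hsv=cv2.cvtColor(p,cv2.COLOR_BGR2HSV)
# handle
m=(hsv[...,0]>15)&(hsv[...,0]<38)&(hsv[...,1]>150)&(hsv[...,2]>120); m[:, :100]=0; m[:,180:]=0; m[:205]=0;m[240:]=0
h=w[m]; print('handle n',m.sum(),h.mean(0),h.max(0),h.min(0))
# all driver
g=np.zeros_like(m); g[212:240,105:182]=1
d=g&((w[...,2]>0.004)&(w[...,2]<.06)&(p.max(2)>110))
a=w[d]; c=a[:,:2].mean(0); U,S,V=np.linalg.svd(a[:,:2]-c,full_matrices=False); ax=V[0]; ax=ax*(-np.sign(ax[1]))
t=(a[:,:2]-c)@ax; print('axis',ax,np.degrees(np.arctan2(ax[1],ax[0])),'ends',c+ax*t.min(),c+ax*t.max(),t.ptp() if hasattr(t,'ptp') else np.ptp(t), len(a))
U,S,V=np.linalg.svd(h[:,:2]-h[:,:2].mean(0),full_matrices=False);print('handle axis',V[0])
# logger
g=np.zeros_like(m); g[175:250,285:360]=1
l=g&(abs(w[...,2]-.104)<.008); q=w[l]; print('lid z',np.median(q[:,2]),len(q)); 
r=cv2.minAreaRect((q[:,:2]*1000).astype(np.float32)); print(r, cv2.boxPoints(r))
ws=np.load('side0.npy'); g=np.zeros_like(m); g[205:260,230:305]=1
l=g&(abs(ws[...,2]-.104)<.006); q=ws[l]; r=cv2.minAreaRect((q[:,:2]*1000).astype(np.float32)); print('side',np.median(q[:,2]),r,cv2.boxPoints(r))
for n,(u,v) in dict(ba=(238,167),bb=(263,171),cup=(387,251),calc=(408,217),dish=(380,188),head=(178,145),bowlrim=(205,195),clamp=(345,115)).items(): print(n,w[v,u])
E
python3 - <<'E'
import cv2
p=cv2.imread('pics/top0.png')[120:270,90:430]; cv2.imwrite('pics/c1.png',cv2.resize(p,None,fx=2.3,fy=2.3,interpolation=cv2.INTER_CUBIC))
E
```

```text
handle n 289 [0.42485814 0.38444837 0.03392663] [0.44767836 0.4430847  1.42267986] [ 0.3417716  -0.07958969 -0.00461974]
axis [ 0.2082432  -0.97807708] -77.98058093546808 ends [0.41359653 0.4421239 ] [0.4588089  0.22977036] 0.2171133047404984 356
handle axis [0.07409723 0.99725102]
lid z 0.10437468934434713 2469
((474.52642822265625, -225.035400390625), (146.26751708984375, 160.52706909179688), 83.99222564697266) [[ 387.04932 -289.36682]
 [ 546.6947  -306.16815]
 [ 562.00354 -160.70398]
 [ 402.35815 -143.90265]]
side 0.10383591370034823 ((477.2067565917969, -224.50860595703125), (140.60079956054688, 159.90892028808594), 84.06636810302734) [[ 390.41327 -286.16693]
 [ 549.46545 -302.69775]
 [ 564.00024 -162.85028]
 [ 404.94806 -146.31946]]
ba [0.60885052 0.03087038 0.09383656]
bb [ 0.59786058 -0.04473035  0.08983881]
cup [ 0.35882987 -0.44045102 -0.00175994]
calc [ 0.46644747 -0.50466498  0.01829589]
dish [ 0.56175799 -0.42142606  0.00072361]
head [0.58356471 0.13298102 0.45960369]
bowlrim [0.53074328 0.13774545 0.03536682]
clamp [ 0.77858708 -0.2979653   0.078569  ]
```

View pics/c1.png

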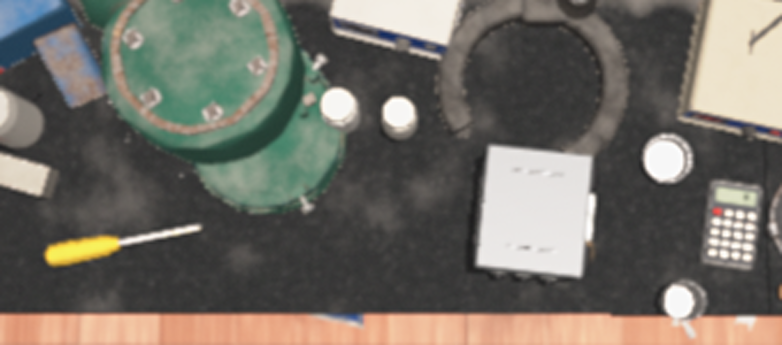

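The crop confirms it: driver butt at (46, 257), tip at (200, 227), logger top from (488, 147) to (585, 275), slot edge on the left. I now check the mixer clearance and compute the first move.

```bash
cat >> h.py <<'E'
def plan(pos,h,p=0,ref=None):
    """shift (cm) and rotvec, tool axes, from the measured pose to TCP pos, blade heading h, tip elevation p (deg)"""
    s=ctrl.get_state(); R0=R.from_quat(s['tcp_rot']); h,p=np.radians([h,p])
    b=np.array([np.cos(h)*np.cos(p),np.sin(h)*np.cos(p),np.sin(p)]); z=np.array([np.cos(h)*np.sin(p),np.sin(h)*np.sin(p),-np.cos(p)])
    Rt=R.from_matrix(np.stack([-b,np.cross(z,-b),z],1))
    print(np.round(R0.inv().apply(np.array(pos)-s['eef_pos'])*100,2),np.round((R0.inv()*Rt).as_rotvec(),3))
E
python3 - <<'E'
from h import *
for n in('top0.npy','side0.npy'):
    w=np.load(n).reshape(-1,3)
    for y in np.arange(-.1,.5,.05):
        q=w[(abs(w[:,1]-y)<.025)&(w[:,0]>.36)&(w[:,2]<.6)]
        print(n[:3],round(y,2),[ (round(q[q[:,2]>z,0].min(),3) if (q[:,2]>z).any() else None) for z in(.02,.06,.15,.3)])
print(ctrl.get_state()['eef_pos'])
plan([.4258,.3849,.10],-78.3)
E
```

```text
top -0.1 [np.float64(0.591), np.float64(0.697), np.float64(0.878), np.float64(0.895)]
top -0.05 [np.float64(0.584), np.float64(0.584), np.float64(0.878), np.float64(0.895)]
top 0.0 [np.float64(0.593), np.float64(0.597), np.float64(0.877), np.float64(0.894)]
top 0.05 [np.float64(0.481), np.float64(0.521), np.float64(0.521), np.float64(0.521)]
top 0.1 [np.float64(0.476), np.float64(0.481), np.float64(0.495), np.float64(0.495)]
top 0.15 [np.float64(0.481), np.float64(0.493), np.float64(0.493), np.float64(0.493)]
top 0.2 [np.float64(0.488), np.float64(0.5), np.float64(0.5), np.float64(0.5)]
top 0.25 [np.float64(0.45), np.float64(0.558), np.float64(0.558), np.float64(0.558)]
top 0.3 [np.float64(0.44), np.float64(0.566), np.float64(0.566), np.float64(0.566)]
top 0.35 [np.float64(0.417), np.float64(0.591), np.float64(0.591), np.float64(0.591)]
top 0.4 [np.float64(0.405), np.float64(0.598), np.float64(0.598), np.float64(0.598)]
top 0.45 [np.float64(0.408), np.float64(0.57), np.float64(0.588), np.float64(0.896)]
sid -0.1 [np.float64(0.594), np.float64(0.7), np.float64(0.881), np.float64(0.898
[... 333 characters left out ...]
64(0.499)]
sid 0.15 [np.float64(0.483), np.float64(0.495), np.float64(0.495), np.float64(0.495)]
sid 0.2 [np.float64(0.497), np.float64(0.525), np.float64(0.525), np.float64(0.525)]
sid 0.25 [np.float64(0.545), np.float64(0.625), np.float64(0.641), np.float64(0.641)]
sid 0.3 [np.float64(0.443), np.float64(0.639), np.float64(0.639), np.float64(0.639)]
sid 0.35 [np.float64(0.423), np.float64(0.605), np.float64(0.605), np.float64(0.605)]
sid 0.4 [np.float64(0.412), np.float64(0.602), np.float64(0.602), np.float64(0.602)]
sid 0.45 [np.float64(0.415), np.float64(0.89), np.float64(0.89), np.float64(0.899)]
[0.23922627 0.63053486 0.23002707]
[-26.16 -16.32  13.03] [-2.000e-03  1.000e-03  1.004e+00]
```

```bash
python3 -m crank '[[-26.2,-16.3,8,0,0,1.0],[-26.2,-16.3,8,0,0,1.0],[-26.2,-16.3,8,0,0,1.0],[-26.2,-16.3,10,0,0,1.0],[-26.2,-16.3,13,0,0,1.0],[-26.2,-16.3,13,0,0,1.0],[-26.2,-16.3,13,0,0,1.0],[-26.2,-16.3,13,0,0,1.0],[-26.2,-16.3,13,0,0,1.0],[-26.2,-16.3,13,0,0,1.0]]' 1 60; python3 -c "
from h import *
plan([.4258,.3849,.006],-78.3)"
```

```text
time: 1.1
eef_pos: [0.4267, 0.3867, 0.1022]
tcp_rot: [0.629, 0.777, 0.001, 0.0]
contact_force: [-0.1, -0.2, 0.4]
opening: 1.0
finger_force: 0.0
[-0.17 -0.13  9.62] [ 0.001 -0.001  0.005]
```

```bash
python3 -m crank '[[-0.2,-0.1,3,0,0,0],[-0.2,-0.1,6,0,0,0],[-0.2,-0.1,8,0,0,0],[-0.2,-0.1,9.6,0,0,0],[-0.2,-0.1,9.6,0,0,0],[-0.2,-0.1,9.6,0,0,0]]' && python3 -m crank '[[0,0,0,0,0,0],[0,0,0,0,0,0],[0,0,0,0,0,0],[0,0,0,0,0,0],[0,0,0,0,0,0],[0,0,0,0,0,0],[0,0,0,0,0,0],[0,0,0,0,0,0]]' 0 80 && python3 -m crank '[[0,0,-3,0,0,0],[0,0,-6,0,0,0],[0,0,-10,0,0,0],[0,0,-12,0,0,0],[0,0,-12,0,0,0],[0,0,-12,0,0,0]]'
```

```text
time: 1.7
eef_pos: [0.4263, 0.3845, 0.0062]
tcp_rot: [0.629, 0.777, 0.001, 0.0]
contact_force: [-0.7, -0.1, 0.5]
opening: 0.999
finger_force: 0.0
time: 2.5
eef_pos: [0.4269, 0.384, 0.0064]
tcp_rot: [0.63, 0.777, 0.001, 0.0]
contact_force: [-0.5, -0.7, 6.9]
opening: 0.325
finger_force: 79.2
time: 3.1
eef_pos: [0.4253, 0.383, 0.1241]
tcp_rot: [0.63, 0.777, -0.001, -0.0]
contact_force: [0.3, 0.1, -2.7]
opening: 0.325
finger_force: 79.2
```

```bash
python3 - <<'E'
from h import *
w=np.concatenate([np.load('top0.npy').reshape(-1,3),np.load('side0.npy').reshape(-1,3)])
for c in [(.5006,.010),(.42,.05),(.405,.15)]:
  for zl in(.03,.06,.1,.2,.3):
    q=w[(w[:,2]>zl)&(w[:,2]<.6)&(w[:,0]>.36)&(w[:,1]>-.1)&(w[:,1]<.4)]; d=np.hypot(q[:,0]-c[0],q[:,1]-c[1]); i=np.argsort(d)[8]; print(c,zl,d[i].round(3),q[i].round(3))
plan([.405,.20,.14],-90)
cam('side','s1.png')
E
```

```text
(0.5006, 0.01) 0.03 0.055 [0.534 0.054 0.035]
(0.5006, 0.01) 0.06 0.061 [0.531 0.063 0.418]
(0.5006, 0.01) 0.1 0.061 [0.534 0.061 0.425]
(0.5006, 0.01) 0.2 0.061 [0.534 0.061 0.425]
(0.5006, 0.01) 0.3 0.061 [0.534 0.061 0.425]
(0.42, 0.05) 0.03 0.066 [0.481 0.075 0.059]
(0.42, 0.05) 0.06 0.096 [0.503 0.099 0.062]
(0.42, 0.05) 0.1 0.097 [0.506 0.094 0.405]
(0.42, 0.05) 0.2 0.097 [0.506 0.094 0.405]
(0.42, 0.05) 0.3 0.097 [0.506 0.094 0.405]
(0.405, 0.15) 0.03 0.082 [0.487 0.143 0.036]
(0.405, 0.15) 0.06 0.089 [0.494 0.15  0.388]
(0.405, 0.15) 0.1 0.089 [0.494 0.15  0.388]
(0.405, 0.15) 0.2 0.089 [0.494 0.15  0.388]
(0.405, 0.15) 0.3 0.089 [0.494 0.15  0.388]
[-17.49  -5.77  -1.57] [-0.002  0.001  0.208]
```

View pics/s1.png

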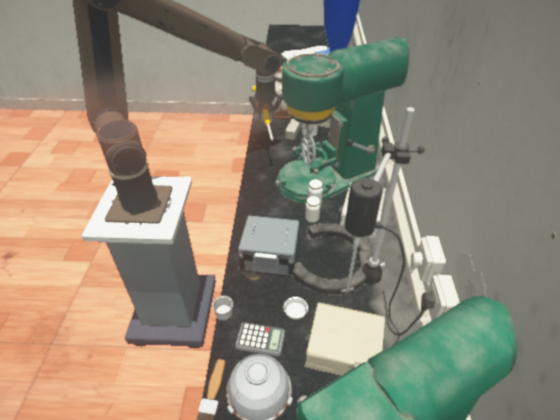

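The side view shows the driver held level near (267, 110). The mixer head's underside is well above the gripper, so I'll pass it on the near side.

```bash
python3 -m crank '[[-4,-3,-1.6,0,0,0.1],[-8,-5.8,-1.6,0,0,0.2],[-12,-5.8,-1.6,0,0,0.2],[-15,-5.8,-1.6,0,0,0.2],[-17.5,-5.8,-1.6,0,0,0.2],[-17.5,-5.8,-1.6,0,0,0.2]]' ; python3 -c "
from h import *
plan([.43,.03,.14],-95.9)"
```

```text
time: 3.75
eef_pos: [0.4043, 0.1978, 0.1388]
tcp_rot: [0.706, 0.709, -0.002, -0.001]
contact_force: [-0.8, 0.7, -1.7]
opening: 0.324
finger_force: 79.3
[-16.8   2.5  -0.1] [-0.004  0.002  0.107]
```

```bash
python3 -m crank '[[-4,0.3,0,0,0,0.03],[-8,0.5,0,0,0,0.06],[-12,1,0,0,0,0.1],[-15,1.8,0,0,0,0.107],[-16.8,2.5,0,0,0,0.107],[-16.8,2.5,0,0,0,0.107],[-16.8,2.5,0,0,0,0.107]]' ; python3 - <<'E'
from h import *
for n in('top','side'):
    p,d,w=cam(n,n+'2.png'); np.save(n+'2.npy',w)
s=ctrl.get_state(); print(s['eef_pos'],s['tcp_rot'])
p=cv2.imread('pics/top2.png')[140:270,240:360]; q=cv2.imread('pics/side2.png')[170:300,220:340]
cv2.imwrite('pics/c2.png',cv2.resize(np.hstack([p,q]),None,fx=3.3,fy=3.3,interpolation=cv2.INTER_CUBIC))
E
```

```text
time: 4.45
eef_pos: [0.4308, 0.0332, 0.1398]
tcp_rot: [0.741, 0.671, -0.001, -0.002]
contact_force: [-0.4, 0.7, -0.9]
opening: 0.329
finger_force: 79.3
[0.43090305 0.03366056 0.14029058] [ 7.40828714e-01  6.71692922e-01 -5.75679806e-04 -1.05074961e-03]
```

View pics/c2.png

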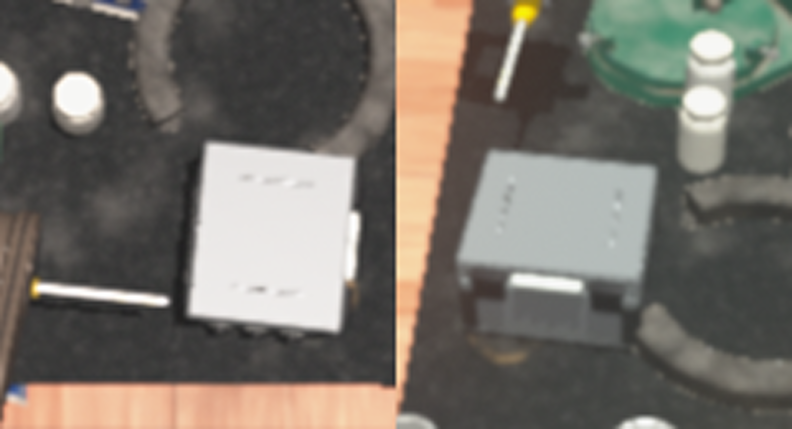

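The left crop (top view) shows the shaft from (35, 289) to its tip at (170, 300). The right crop (side view) shows the tip at (499, 98) and the shaft start near (523, 25). I triangulate both ends.

```bash
cat >> h.py <<'E'
def ray(n,u,v):
    i=ctrl.camera_info(n);K=np.array(i['K']);r=R.from_quat(i['orientation'])
    d=r.apply([(u-K[0,2])/K[0,0],(v-K[1,2])/K[1,1],1.]); return np.array(i['origin']),d/np.linalg.norm(d)
def tri(a,b):
    (o1,d1),(o2,d2)=ray('top',*a),ray('side',*b)
    t=np.linalg.lstsq(np.stack([d1,-d2],1),o2-o1,rcond=None)[0]; p,q=o1+t[0]*d1,o2+t[1]*d2; return (p+q)/2,np.linalg.norm(p-q)
E
python3 - <<'E'
from h import *
print('tip',tri((291.5,230.9),(251.2,199.7)));print('start',tri((250.6,227.6),(258.5,177.6)))
for n,(a,b,c,e) in dict(top=(224,236,253,294),side=(178,202,246,262)).items():
    w=np.load(n+'2.npy');p=cv2.imread('pics/%s2.png'%n)
    m=np.zeros(w.shape[:2],bool);m[a:b,c:e]=1;m&=(w[...,2]>.12)&(w[...,2]<.18)
    q=w[m];print(n,len(q));
    k=np.polyfit(q[:,1],q[:,0],1);z=np.polyfit(q[:,1],q[:,2],1);print('x(y)',k,'heading',np.degrees(np.arctan(k[0])),'z(y) pitch',z,q.min(0),q.max(0), 'med z',np.median(q[:,2]))
s=ctrl.get_state();r=R.from_quat(s['tcp_rot']).as_matrix();print('blade hdg',np.degrees(np.arctan2(-r[1,0],-r[0,0])))
w=np.load('side2.npy');g=np.zeros(w.shape[:2],bool);g[205:260,230:305]=1
l=g&(abs(w[...,2]-.104)<.006); q=w[l]; r=cv2.minAreaRect((q[:,:2]*1000).astype(np.float32)); print('side',np.median(q[:,2]),r)
E
```

```text
tip (array([ 0.41438015, -0.12900989,  0.14852373]), np.float64(0.0024572418940428456))
start (array([ 0.42522009, -0.01125218,  0.13998304]), np.float64(0.005338039765865182))
top 74
x(y) [0.10191566 0.42515014] heading 5.8192448233733405 z(y) pitch [-0.00189012  0.15126224] [ 0.40994598 -0.12205414  0.14693074] [ 0.42388873 -0.0191455   0.15894853] med z 0.15118725880013006
side 44
x(y) [0.09889075 0.4282446 ] heading 5.647660026868015 z(y) pitch [-0.01241142  0.14957891] [ 0.41355383 -0.12870081  0.14678036] [ 0.42829692 -0.02169812  0.15444356] med z 0.15062870462015904
blade hdg -95.60424241455247
side 0.10380258481382976 ((476.6681213378906, -224.8456268310547), (142.84739685058594, 160.44972229003906), 84.62342071533203)
```

```bash
python3 -c "
from h import *
plan([.4745,.0175,.0744],-87)"
```

```text
[-1.19  4.51  6.58] [-0.002 -0.001 -0.15 ]
```

```bash
python3 -m crank '[[-1.2,2,0,0,0,-0.075],[-1.2,4.5,0,-0.002,-0.001,-0.15],[-1.2,4.5,3,-0.002,-0.001,-0.15],[-1.2,4.5,5,-0.002,-0.001,-0.15],[-1.2,4.5,6.6,-0.002,-0.001,-0.15],[-1.2,4.5,6.6,-0.002,-0.001,-0.15],[-1.2,4.5,6.6,-0.002,-0.001,-0.15]]'; python3 - <<'E'
from h import *
p,d,w=cam('side','s3.png')
np.save('s3.npy',w)
t,d2,wt=cam('top','t3.png')
plan([.4745,.0175,.0744],-87)
cv2.imwrite('pics/c3.png',np.hstack([cv2.resize(p[170:290,220:320],None,fx=4,fy=4,interpolation=cv2.INTER_CUBIC),cv2.resize(t[165:265,250:330],(384,480),interpolation=cv2.INTER_CUBIC)]))
for n,W,P,(a,b,c,e) in (('side',w,p,(185,235,250,290)),('top',wt,t,(200,235,262,305))):
    m=np.zeros(W.shape[:2],bool);m[a:b,c:e]=1;m&=(W[...,2]>.065)&(W[...,2]<.098)&(W[...,1]>-.148)&(W[...,1]<-.03)
    q=W[m];print(n,len(q)); k=np.polyfit(q[:,1],q[:,0],1);z=np.polyfit(q[:,1],q[:,2],1);print(k,z,np.median(q,0),q[:,1].min(),'z at -.14',np.polyval(z,-.14))
E
```

```text
time: 5.25
eef_pos: [0.4751, 0.0171, 0.0752]
tcp_rot: [0.688, 0.725, 0.0, 0.001]
contact_force: [0.4, -0.2, -0.2]
opening: 0.327
finger_force: 79.4
[ 0.1  -0.16  0.2 ] [ 0.004  0.002 -0.   ]
side 54
[-0.05371246  0.47592311] [-0.00217759  0.0863743 ] [ 0.4803582  -0.07937201  0.08636872] -0.139649441814385 z at -.14 0.08667916210350558
top 70
[0.21884216 0.49486677] [0.02958438 0.0899493 ] [ 0.47930049 -0.09532632  0.08743747] -0.1475868368127281 z at -.14 0.08580748921920082
```

View pics/c3.png

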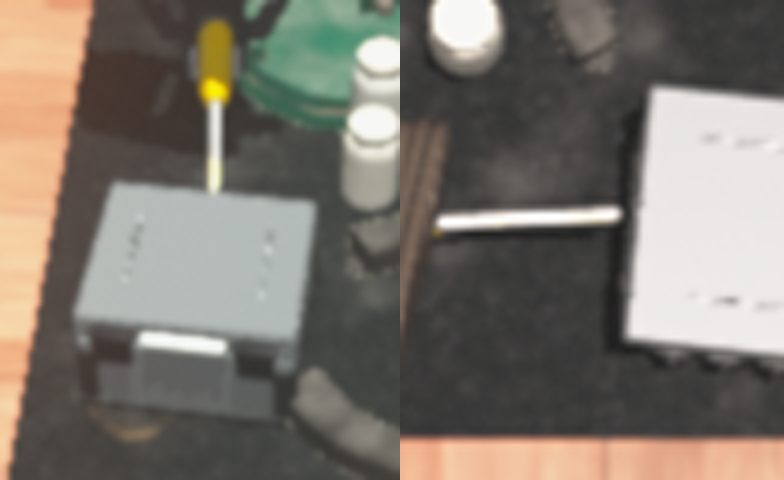

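The tip (617, 213) is centred on the lid's front edge in the top view (right half). Shaft height is about 1 mm too high, so I lower it and push in gently.

```bash
python3 -m crank '[[0,0,0.12,0.004,0.002,0],[-0.3,0,0.12,0.004,0.002,0],[-0.6,0,0.12,0.004,0.002,0],[-0.9,0,0.12,0.004,0.002,0],[-1.2,0,0.12,0.004,0.002,0],[-1.5,0,0.12,0.004,0.002,0],[-1.5,0,0.12,0.004,0.002,0]]'; python3 -c "
from h import *
print(ctrl.get_state()['contact_force'],ctrl.get_state()['wrist_torque'])"
```

```text
time: 6.05
eef_pos: [0.4762, 0.0007, 0.0742]
tcp_rot: [0.689, 0.725, -0.0, -0.001]
contact_force: [-0.5, 0.2, -1.2]
opening: 0.325
finger_force: 79.4
[-0.47046596  0.23916061 -1.15164011] [ 0.03000635 -0.05733606 -0.02312209]
```

```bash
python3 -m crank '[[-0.4,0,0,0,0,0],[-0.8,0,0,0,0,0],[-1.2,0,0,0,0,0],[-1.5,0,0,0,0,0],[-1.8,0,0,0,0,0],[-2.1,0,0,0,0,0],[-2.1,0,0,0,0,0]]'; python3 -c "
from h import *
print(ctrl.get_state()['contact_force'],ctrl.get_state()['wrist_torque'])
R0=R.from_quat(ctrl.get_state()['tcp_rot']).as_matrix();print(R0)"
```

```text
time: 6.75
eef_pos: [0.4773, -0.0202, 0.0742]
tcp_rot: [0.689, 0.725, -0.0, -0.001]
contact_force: [-0.4, -0.6, -0.7]
opening: 0.325
finger_force: 79.4
[-0.40162146 -0.60296722 -0.70800951] [-0.03853504  0.04371462  0.02357078]
[[-5.05347039e-02  9.98720302e-01 -2.00033186e-03]
 [ 9.98722020e-01  5.05361029e-02  6.55094041e-04]
 [ 7.55344696e-04 -1.96467049e-03 -9.99997785e-01]]
```

The blade is about 28 mm in with no load. Before levering I check the clearance between the tilting wrist and the mixer head.

```bash
python3 - <<'E'
from h import *
from scipy.spatial import cKDTree
s=ctrl.get_state();T=s['eef_pos'];Rt=R.from_quat(s['tcp_rot'])
A=[];H=[]
for n in('top','side'):
    w0=np.load(n+'0.npy');p,d,w=cam(n,n+'4.png');np.save(n+'4.npy',w)
    ch=np.linalg.norm(w-w0,axis=-1)>.03
    ch=cv2.erode(ch.astype(np.uint8),np.ones((3,3)))>0
    a=w[ch&(w[...,2]>.09)&(w[...,2]<1)]; A.append(a[np.hypot(a[:,0]-T[0],a[:,1]-T[1])<.16])
    hh=w0.reshape(-1,3); H.append(hh[(hh[:,0]>.46)&(hh[:,0]<.8)&(hh[:,1]>.02)&(hh[:,1]<.25)&(hh[:,2]>.1)&(hh[:,2]<.5)])
A=np.concatenate(A);H=np.concatenate(H);print(len(A),len(H))
for z in np.arange(.1,.6,.05):
    q=A[abs(A[:,2]-z)<.025]; h=H[abs(H[:,2]-z)<.025]
    print(round(z,2),len(q), (q.min(0)[:2].round(3),q.max(0)[:2].round(3)) if len(q) else '', len(h),(h[:,0].min().round(3),h[:,1].min().round(3)) if len(h) else '')
t=cKDTree(H);
for a in(0,.1,.2,.3):
    P=np.array([-.133,0,-.0038]); L=Rt.inv().apply(A-T)
    L2=R.from_rotvec([0,-a,0]).apply(L-P)+P; W=Rt.apply(L2)+T
    dd=t.query(W)[0]; i=dd.argmin(); print(a,dd[i].round(3),W[i].round(3),A[i].round(3))
E
```

```text
7841 18268
0.1 159 (array([ 0.447, -0.071]), array([0.512, 0.026])) 681 (np.float64(0.533), np.float64(0.056))
0.15 224 (array([ 0.419, -0.043]), array([ 0.538, -0.009])) 698 (np.float64(0.541), np.float64(0.073))
0.2 232 (array([ 0.422, -0.062]), array([ 0.537, -0.018])) 675 (np.float64(0.568), np.float64(0.094))
0.25 283 (array([ 0.44 , -0.061]), array([0.512, 0.006])) 663 (np.float64(0.569), np.float64(0.121))
0.3 284 (array([ 0.415, -0.086]), array([0.525, 0.012])) 673 (np.float64(0.515), np.float64(0.062))
0.35 2325 (array([ 0.367, -0.087]), array([0.525, 0.043])) 936 (np.float64(0.494), np.float64(0.043))
0.4 1811 (array([ 0.317, -0.072]), array([0.49 , 0.056])) 1948 (np.float64(0.493), np.float64(0.04))
0.45 1626 (array([ 0.318, -0.039]), array([0.417, 0.056])) 10400 (np.float64(0.495), np.float64(0.04))
0.5 897 (array([ 0.317, -0.033]), array([0.36, 0.06])) 1594 (np.float64(0.654), np.float64(0.158))
0.55 0  0 
0 0.044 [0.517 0.023 0.353] [0.517 0.023 0.353]
0.1 0.033 [0.505 0.055 0.341] [0.506 0.027 0.36 ]
0.2 0.024 [0.515 0.074 0.312] [0.517 0.023 0.353]
0.3 0.022 [0.513 0.097 0.289] [0.517 0.023 0.353]
```

```bash
python3 -m crank '[[-0.05,0,0.75,0,-0.05,0],[-0.11,0,1.4,0,-0.1,0],[-0.22,0,2.06,0,-0.15,0],[-0.36,0,2.71,0,-0.2,0],[-0.36,0,2.71,0,-0.2,0],[-0.36,0,2.71,0,-0.2,0]]'; python3 -c "
from h import *
s=ctrl.get_state();print(s['contact_force'],s['wrist_torque'])
R0=R.from_quat(s['tcp_rot']).as_matrix();print('elev',np.arcsin(-R0[2,0]))"
```

```text
time: 7.45
eef_pos: [0.4772, -0.0224, 0.0468]
tcp_rot: [0.686, 0.721, -0.068, 0.07]
contact_force: [0.5, 3.7, -1.6]
opening: 0.324
finger_force: 79.3
[ 0.50789103  3.74210258 -1.59794794] [ 0.94640249 -0.02607931  0.1322777 ]
elev 0.19610845736956112
```

```bash
python3 -m crank '[[-0.04,0,0.66,0,-0.05,0],[-0.11,0,1.32,0,-0.1,0],[-0.11,0,1.32,0,-0.1,0],[-0.11,0,1.32,0,-0.1,0]]'; python3 - <<'E'
from h import *
s=ctrl.get_state();print(s['contact_force'],s['wrist_torque'])
p,d,w=cam('side')
# lid top plane fit
g=np.zeros(w.shape[:2],bool);g[205:260,230:305]=1
l=g&(w[...,2]>.095)&(w[...,2]<.14)&(w[...,0]>.41)&(w[...,0]<.54)&(w[...,1]<-.17)&(w[...,1]>-.28); q=w[l]
c=np.linalg.lstsq(np.c_[q[:,:2],np.ones(len(q))],q[:,2],rcond=None)[0]; print(len(q),c,'theta',c[:2]@np.array([.1,.995]))
E
```

```text
time: 7.85
eef_pos: [0.4778, -0.027, 0.0348]
tcp_rot: [0.682, 0.717, -0.103, 0.107]
contact_force: [-0.4, 0.4, -1.0]
opening: 0.324
finger_force: 79.5
[-0.35696482  0.38674056 -0.98423383] [ 0.51068501  0.12237435 -0.01276315]
1215 [0.00190239 0.00987148 0.10601905] theta 0.010012362266924849
```

```bash
python3 - <<'E'
from h import *
p,d,w=cam('side','s5.png'); t,_,_=cam('top')
cv2.imwrite('pics/c5.png',np.hstack([cv2.resize(p[170:290,220:320],None,fx=4,fy=4,interpolation=cv2.INTER_CUBIC),cv2.resize(t[165:265,250:330],(384,480),interpolation=cv2.INTER_CUBIC)]))
m=np.zeros(w.shape[:2],bool);m[185:235,250:290]=1;m&=(w[...,2]>.04)&(w[...,2]<.1)&(w[...,1]>-.145)&(w[...,1]<-.085)&(abs(w[...,0]-.48)<.01)
q=w[m];z=np.polyfit(q[:,1],q[:,2],1);print(len(q),'shaft slope',z,'z at -.1535',np.polyval(z,-.1535))
E
```

```text
12 shaft slope [-0.29097822  0.03716643] z at -.1535 0.08183158377213975
```

View pics/c5.png

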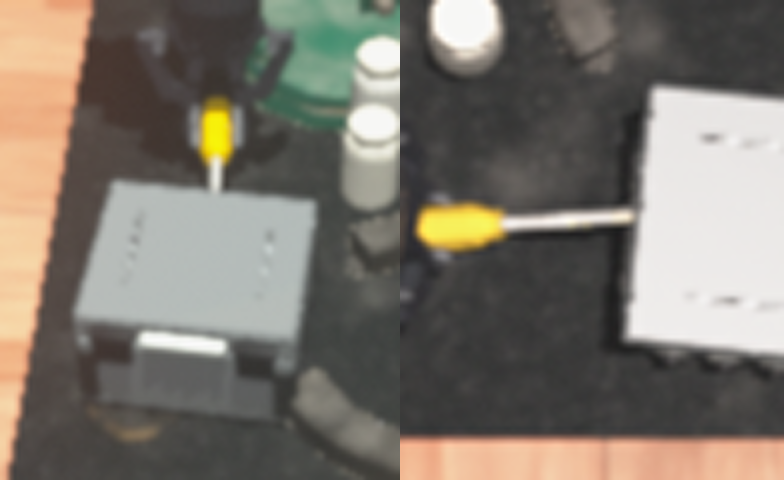

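The shaft (top view, handle end (500, 222) to the lid edge (633, 215)) is still about 26 mm in, and the lid has barely risen. I compare the lid fit with the baseline.

```bash
cat >> h.py <<'E'
def theta(w):
    C=np.array([.4765,-.2250]); f=np.array([.1,.995]); l=np.array([.995,-.1])
    q=w.reshape(-1,3); e=q[:,:2]-C; a=e@f; b=e@l
    k=(abs(b)<.065)&(a>-.055)&(a<.075)&(q[:,2]>.09)&(q[:,2]<.2); 
    c=np.polyfit(a[k],q[k,2],1); r=q[k,2]-np.polyval(c,a[k]); g=abs(r)<.004; c=np.polyfit(a[k][g],q[k,2][g],1)
    return k.sum(),np.arctan(c[0]).round(4),np.polyval(c,.07).round(4)
E
python3 - <<'E'
from h import *
for n in('top0','side0','top2','side2','side4'): print(n,theta(np.load(n+'.npy')))
for i in range(2):
  for n in('top','side'): print(n,theta(cam(n)[2]))
s=ctrl.get_state();print(s['contact_force'],s['wrist_torque'],s['time'])
E
```

```text
top0 (np.int64(1865), np.float64(-0.0023), np.float64(0.1044))
side0 (np.int64(1330), np.float64(-0.0023), np.float64(0.1038))
top2 (np.int64(1866), np.float64(-0.003), np.float64(0.1043))
side2 (np.int64(1328), np.float64(-0.0019), np.float64(0.1038))
side4 (np.int64(1320), np.float64(-0.0016), np.float64(0.1038))
top (np.int64(1860), np.float64(0.0103), np.float64(0.1059))
side (np.int64(1339), np.float64(0.0075), np.float64(0.1052))
top (np.int64(1860), np.float64(0.0072), np.float64(0.1056))
side (np.int64(1339), np.float64(0.0087), np.float64(0.1053))
[-0.02344776 -0.41189516  0.10907742] [ 0.52817467  0.04138355 -0.07093739] 8.2
```

```bash
python3 -m crank '[[-0.2,0,0,0,0,0],[-0.4,0,0,0,0,0],[-0.42,0,0.38,0,-0.03,0],[-0.45,0,0.77,0,-0.06,0],[-0.45,0,0.77,0,-0.06,0],[-0.45,0,0.77,0,-0.06,0]]'; python3 - <<'E'
from h import *
for n in('top','side'): print(n,theta(cam(n)[2]))
s=ctrl.get_state();print(s['contact_force'],s['wrist_torque'],s['time']);R0=R.from_quat(s['tcp_rot']).as_matrix();print('elev',np.arcsin(-R0[2,0]))
E
```

```text
time: 8.8
eef_pos: [0.4772, -0.031, 0.0266]
tcp_rot: [0.678, 0.714, -0.122, 0.127]
contact_force: [1.2, 10.1, -4.1]
opening: 0.326
finger_force: 79.4
top (np.int64(1864), np.float64(0.0278), np.float64(0.1085))
side (np.int64(1364), np.float64(0.0321), np.float64(0.1084))
[ 0.90752239 10.81158271 -4.92593546] [ 2.12257374 -0.09824972  0.34077519] 8.9
elev 0.35370288636710173
```

```bash
python3 -m crank '[[0.1,0,0,0,0,0],[0.15,0,0,0,0,0],[0.05,0,-0.24,0,0,0],[0,0,-0.47,0,0,0],[0,0,-0.47,0,0,0]]'; python3 - <<'E'
from h import *
for n in('top','side'): print(n,theta(cam(n)[2]))
s=ctrl.get_state();print(s['contact_force'],s['wrist_torque'],s['time']);R0=R.from_quat(s['tcp_rot']).as_matrix();print('elev',np.arcsin(-R0[2,0]))
E
```

```text
time: 9.4
eef_pos: [0.4769, -0.0301, 0.0311]
tcp_rot: [0.678, 0.714, -0.122, 0.127]
contact_force: [1.3, 6.2, -6.6]
opening: 0.329
finger_force: 79.2
top (np.int64(1862), np.float64(0.0329), np.float64(0.109))
side (np.int64(1362), np.float64(0.0319), np.float64(0.1086))
[ 1.14183341  6.94434206 -7.38619994] [ 2.13318834 -0.04729779  0.3564498 ] 9.5
elev 0.3544250205063773
```

```bash
python3 -m crank '[[0,0,0,0,0,0],[0,0,0,0,0,0],[-0.05,0,-0.15,0,-0.03,0],[-0.1,0,-0.3,0,-0.06,0],[-0.1,0,-0.3,0,-0.06,0]]' - 120; python3 - <<'E'
from h import *
for n in('top','side'): print(n,theta(cam(n)[2]))
s=ctrl.get_state();print(s['contact_force'],s['wrist_torque'],s['time']);R0=R.from_quat(s['tcp_rot']).as_matrix();print('elev',np.arcsin(-R0[2,0]))
E
```

```text
time: 10.0
eef_pos: [0.4766, -0.0312, 0.0347]
tcp_rot: [0.674, 0.709, -0.144, 0.149]
contact_force: [-0.9, 2.8, -3.3]
opening: 0.31
finger_force: 119.5
top (np.int64(1848), np.float64(0.1629), np.float64(0.1284))
side (np.int64(1509), np.float64(0.1748), np.float64(0.1289))
[ 0.27675954  2.79434915 -3.67504734] [ 0.94298701  0.08581896 -0.11820425] 10.1
elev 0.4178129566619689
```

The lid has popped off its catches (about 0.17 rad) with the blade bearing on it. Next I check how the driver sits in the grip.

```bash
python3 - <<'E'
from h import *
for n in('top','side'):
    p,d,w=cam(n,n+'6.png'); q=w.reshape(-1,3)
    c=np.array([.4766,-.03]); b=np.array([.0523,-.9986]); e=q[:,:2]-c; a=e@b; l=e@np.array([.9986,.0523])
    k=(abs(l)<.008)&(a>.052)&(a<.115)&(q[:,2]>.03)&(q[:,2]<.14); z=np.polyfit(a[k],q[k,2],1);r=q[k,2]-np.polyval(z,a[k]);g=abs(r)<.004
    z=np.polyfit(a[k][g],q[k,2][g],1);y=np.polyfit(a[k][g],l[k][g],1); print(n,g.sum(),'elev',np.arctan(z[0]),'z@.1',np.polyval(z,.1),'lat',y)
E
```

```text
top 35 elev 0.38839688090709784 z@.1 0.0913464766488934 lat [-0.01612686 -0.00028525]
side 7 elev 0.45750392067976303 z@.1 0.09123899765852508 lat [-0.03513129  0.00348398]
```

```bash
cat >> h.py <<'E'
def path(ths,els,rs,h=-87,tipx=None):
    s=ctrl.get_state(); R0=R.from_quat(s['tcp_rot']); T=s['eef_pos']; f=np.array([-.1028,-.9947]); hh=np.radians(h); M=np.array([.4838,-.1535])
    for th,p,r in zip(ths,els,rs):
        S=.142-r*np.cos(th)-.004*np.sin(th); Z=.088+r*np.sin(th)-.004*np.cos(th)
        b=np.array([np.cos(hh)*np.cos(p),np.sin(hh)*np.cos(p),np.sin(p)]); z=np.array([np.cos(hh)*np.sin(p),np.sin(hh)*np.sin(p),-np.cos(p)])
        tip=np.r_[M+f*S,Z]; P=tip-.160*b+.0076*z
        Rt=R.from_matrix(np.stack([-b,np.cross(z,-b),z],1))
        print(th,np.round(R0.inv().apply(P-T)*100,1).tolist()+np.round((R0.inv()*Rt).as_rotvec(),2).tolist(),P.round(3))
E
python3 -c "
from h import *
path([.2,.25,.3,.35,.4,.45,.5,.55,.6],[.38,.34,.3,.25,.2,.15,.1,.05,0],[.119,.12,.121,.122,.123,.124,.125,.126,.127])"
```

```text
0.2 [-0.3, -0.4, -0.5, -0.0, 0.04, -0.0] [ 0.474 -0.032  0.041]
0.25 [-0.5, -0.4, -1.7, -0.0, 0.08, -0.0] [ 0.473 -0.03   0.053]
0.3 [-0.9, -0.4, -2.9, -0.0, 0.12, -0.0] [ 0.473 -0.028  0.065]
0.35 [-1.3, -0.4, -4.2, -0.0, 0.17, -0.0] [ 0.473 -0.026  0.079]
0.4 [-1.7, -0.4, -5.5, -0.0, 0.22, -0.0] [ 0.473 -0.025  0.093]
0.45 [-2.3, -0.5, -6.8, -0.0, 0.27, -0.0] [ 0.473 -0.025  0.107]
0.5 [-2.9, -0.5, -8.1, -0.0, 0.32, -0.0] [ 0.472 -0.025  0.121]
0.55 [-3.5, -0.5, -9.3, -0.0, 0.37, -0.0] [ 0.472 -0.027  0.135]
0.6 [-4.3, -0.6, -10.5, -0.0, 0.42, -0.0] [ 0.472 -0.028  0.149]
```

```bash
python3 -m crank '[[-0.3,-0.2,-0.5,0,0.04,0],[-0.5,-0.4,-1.7,0,0.08,0],[-0.9,-0.4,-2.9,0,0.12,0],[-1.3,-0.4,-4.2,0,0.17,0],[-1.7,-0.4,-5.5,0,0.22,0],[-2.3,-0.5,-6.8,0,0.27,0],[-2.9,-0.5,-8.1,0,0.32,0],[-3.5,-0.5,-9.3,0,0.37,0],[-4.3,-0.6,-10.5,0,0.42,0],[-4.3,-0.6,-10.5,0,0.42,0]]'; python3 - <<'E'
from h import *
for n in('top','side'):
    p,_,w=cam(n); print(n,theta(w))
    if n=='side': cv2.imwrite('pics/c7.png',cv2.resize(p[130:290,200:350],None,fx=3.5,fy=3.5,interpolation=cv2.INTER_CUBIC))
s=ctrl.get_state();print(s['contact_force'],s['wrist_torque'],s['time'])
path([.6,.7,.8,.9,1.0,1.1,1.2,1.3,1.4,1.5,1.6],[0]*11,[.127]*11)
E
```

```text
time: 11.2
eef_pos: [0.4735, -0.0305, 0.1519]
tcp_rot: [0.689, 0.725, 0.001, 0.002]
contact_force: [0.2, -0.8, -2.3]
opening: 0.31
finger_force: 119.4
top (np.int64(1529), np.float64(0.5579), np.float64(0.1992))
side (np.int64(1721), np.float64(0.6031), np.float64(0.2058))
[-0.38750505  0.18741038 -2.19659594] [-0.03942928  0.00213719  0.0047912 ] 11.3
0.6 [0.1, -0.0, 0.1, -0.0, 0.0, -0.0] [ 0.472 -0.028  0.149]
0.7 [-0.6, -0.1, -0.9, -0.0, 0.0, -0.0] [ 0.471 -0.036  0.159]
0.8 [-1.4, -0.3, -1.9, -0.0, 0.0, -0.0] [ 0.47  -0.044  0.169]
0.9 [-2.4, -0.4, -2.8, -0.0, 0.0, -0.0] [ 0.469 -0.053  0.177]
1.0 [-3.4, -0.6, -3.5, -0.0, 0.0, -0.0] [ 0.468 -0.063  0.185]
1.1 [-4.4, -0.7, -4.2, -0.0, 0.0, -0.0] [ 0.467 -0.074  0.192]
1.2 [-5.6, -0.9, -4.7, -0.0, 0.0, -0.0] [ 0.466 -0.085  0.197]
1.3 [-6.7, -1.1, -5.2, -0.0, 0.0, -0.0] [ 0.465 -0.097  0.202]
1.4 [-7.9, -1.3, -5.5, -0.0, 0.0, -0.0] [ 0.463 -0.11   0.205]
1.5 [-9.2, -1.5, -5.7, -0.0, 0.0, -0.0] [ 0.462 -0.122  0.207]
1.6 [-10.4, -1.7, -5.7, -0.0, 0.0, -0.0] [ 0.461 -0.135  0.207]
```

View pics/c7.png

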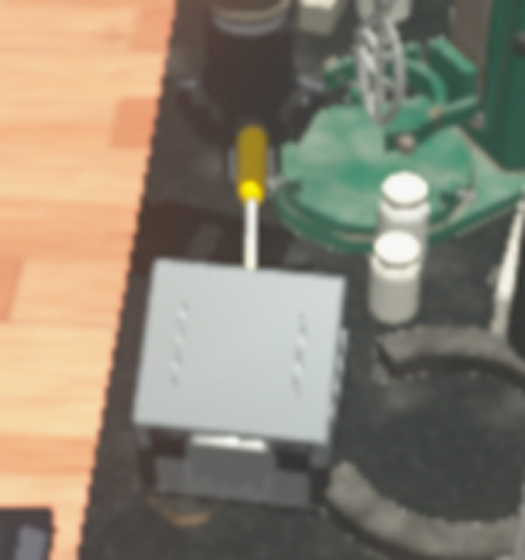

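The lid is raised to about 0.6 rad as modelled, with the shaft passing under its front edge at (250, 268). I continue the arc.

```bash
python3 -m crank '[[-0.6,-0.1,-0.9,0,0,0],[-1.4,-0.3,-1.9,0,0,0],[-2.4,-0.4,-2.8,0,0,0],[-3.4,-0.6,-3.5,0,0,0],[-4.4,-0.7,-4.2,0,0,0],[-5.6,-0.9,-4.7,0,0,0],[-6.7,-1.1,-5.2,0,0,0],[-7.9,-1.3,-5.5,0,0,0],[-9.2,-1.5,-5.7,0,0,0],[-9.2,-1.5,-5.7,0,0,0]]'; cat >> h.py <<'E'
def lidangle(w):
    # lid back/top surface & upper points near logger: print side-profile (s,z)
    q=w.reshape(-1,3); e=q[:,:2]-np.array([.4838,-.1535]); a=e@np.array([-.1028,-.9947]); b=e@np.array([.9947,-.1028])
    k=(abs(b)>.02)&(abs(b)<.07)&(a>.06)&(a<.24)&(q[:,2]>.12)&(q[:,2]<.25); X=np.c_[a[k],q[k,2]]
    for _ in range(3):
        c=np.median(X,0) if _==0 else X.mean(0); V=np.linalg.svd(X-c,full_matrices=False)[2]; r=abs((X-c)@V[1]); X=X[r<max(.004,np.percentile(r,60))] if _<2 else X
    v=V[0]*np.sign(V[0][1]); return len(X),np.pi-np.arctan2(v[1],v[0]),'dist of plane from hinge',((np.array([.142,.088])-c)@V[1]).round(4),X.min(0),X.max(0)
E
python3 - <<'E'
from h import *
for n in('top','side'): print(n,lidangle(cam(n)[2]))
s=ctrl.get_state();print(s['contact_force'],s['wrist_torque'],s['time'])
path([1.5,1.6,1.7,1.75,1.8,1.85,1.9,1.92],[0]*8,[.127]*8)
E
```

```text
time: 12.3
eef_pos: [0.4618, -0.1237, 0.2068]
tcp_rot: [0.689, 0.724, -0.001, 0.0]
contact_force: [-0.1, 0.7, -1.6]
opening: 0.311
finger_force: 119.6
top (150, np.float64(1.5540854632376668), 'dist of plane from hinge', np.float64(-0.0048), array([0.1309959 , 0.12196682]), array([0.13895539, 0.23638202]))
side (1104, np.float64(1.4849989450121512), 'dist of plane from hinge', np.float64(0.0178), array([0.14384524, 0.12020054]), array([0.15954083, 0.23303574]))
[-0.14677872  0.5902386  -1.6367136 ] [ 0.015758   -0.02898904  0.0072233 ] 12.4
1.5 [0.0, 0.0, -0.0, -0.0, 0.0, -0.0] [ 0.462 -0.122  0.207]
1.6 [-1.2, -0.2, -0.1, -0.0, 0.0, -0.0] [ 0.461 -0.135  0.207]
1.7 [-2.5, -0.3, -0.0, -0.0, 0.0, -0.0] [ 0.46  -0.147  0.207]
1.75 [-3.1, -0.4, 0.0, -0.0, 0.0, -0.0] [ 0.459 -0.154  0.206]
1.8 [-3.7, -0.5, 0.2, -0.0, 0.0, -0.0] [ 0.458 -0.16   0.205]
1.85 [-4.3, -0.6, 0.3, -0.0, 0.0, -0.0] [ 0.458 -0.166  0.204]
1.9 [-4.9, -0.7, 0.5, -0.0, 0.0, -0.0] [ 0.457 -0.172  0.202]
1.92 [-5.2, -0.8, 0.5, -0.0, 0.0, -0.0] [ 0.457 -0.174  0.201]
```

```bash
python3 -m crank '[[-0.6,-0.1,0,0,0,0],[-1.2,-0.2,0,0,0,0],[-1.9,-0.3,0,0,0,0],[-2.5,-0.4,0,0,0,0],[-3.1,-0.5,0,0,0,0],[-3.7,-0.5,0.2,0,0,0],[-4.2,-0.6,0.3,0,0,0],[-4.2,-0.6,0.3,0,0,0]]'; python3 - <<'E'
from h import *
for n in('top','side'): print(n,lidangle(cam(n)[2]))
s=ctrl.get_state();print(s['contact_force'],s['time'])
path([1.85,1.9,1.92],[0]*3,[.127]*3)
E
```

```text
time: 13.2
eef_pos: [0.4577, -0.1646, 0.203]
tcp_rot: [0.689, 0.725, -0.001, -0.001]
contact_force: [0.6, 0.5, -1.0]
opening: 0.317
finger_force: 119.6
top (457, np.float64(1.8074024008872676), 'dist of plane from hinge', np.float64(0.001), array([0.14692624, 0.12023175]), array([0.17736939, 0.23072108]))
side (607, np.float64(1.7817730399698797), 'dist of plane from hinge', np.float64(-0.0196), array([0.16678527, 0.12000905]), array([0.19196333, 0.227603  ]))
[ 0.88735947  1.21792041 -1.38508377] 13.3
1.85 [-0.2, -0.0, -0.0, -0.0, -0.0, -0.0] [ 0.458 -0.166  0.204]
1.9 [-0.8, -0.1, 0.1, -0.0, -0.0, -0.0] [ 0.457 -0.172  0.202]
1.92 [-1.0, -0.2, 0.2, -0.0, -0.0, -0.0] [ 0.457 -0.174  0.201]
```

```bash
python3 -m crank '[[-0.4,-0.1,0.1,0,0,0],[-0.8,-0.1,0.2,0,0,0],[-1.2,-0.2,0.3,0,0,0],[-1.6,-0.2,0.4,0,0,0],[-1.6,-0.2,0.4,0,0,0]]'; python3 - <<'E'
from h import *
for n in('top','side'): print(n,lidangle(cam(n)[2]))
E
```

```text
time: 13.8
eef_pos: [0.4564, -0.1803, 0.1989]
tcp_rot: [0.689, 0.725, -0.001, -0.001]
contact_force: [-0.4, 1.1, -1.6]
opening: 0.312
finger_force: 119.6
top (630, np.float64(1.9402425972467947), 'dist of plane from hinge', np.float64(-0.0011), array([0.15062982, 0.120163  ]), array([0.19679916, 0.22650464]))
side (394, np.float64(1.8882284807298186), 'dist of plane from hinge', np.float64(-0.021), array([0.17241926, 0.12004695]), array([0.20948822, 0.22201991]))
```

Lid at about 1.915 rad (mean of both cameras). Now I withdraw and lay the driver down on free worktop.

```bash
python3 -m crank '[[2,0,0,0,0,0],[5,0,0,0,0,0],[9,0,0,0,0,0],[13,0,0,0,0,0],[17,0,0,0,0,0],[18,0,0,0,0,0],[18,0,0,0,0,0]]'; python3 - <<'E'
from h import *
for n in('top','side'): print(n,lidangle(cam(n)[2]))
plan([.428,.035,.03],-90)
E
```

```text
time: 14.6
eef_pos: [0.4475, 0.001, 0.1996]
tcp_rot: [0.688, 0.726, -0.0, -0.0]
contact_force: [-0.5, -0.4, -1.0]
opening: 0.316
finger_force: 119.6
top (695, np.float64(1.940522443881182), 'dist of plane from hinge', np.float64(0.001), array([0.15025654, 0.12022018]), array([0.1977334 , 0.22561466]))
side (420, np.float64(1.880497077527239), 'dist of plane from hinge', np.float64(-0.0218), array([0.17228995, 0.12018783]), array([0.20775558, 0.22018789]))
[ 3.67 -1.77 16.96] [-0.001  0.     0.051]
```

```bash
python3 -m crank '[[3.7,-1.8,3,0,0,0.05],[3.7,-1.8,7,0,0,0.05],[3.7,-1.8,11,0,0,0.05],[3.7,-1.8,15,0,0,0.05],[3.7,-1.8,17,0,0,0.05],[3.7,-1.8,17,0,0,0.05],[3.7,-1.8,17,0,0,0.05]]'; python3 - <<'E'
from h import *
p,d,w=cam('top'); q=w.reshape(-1,3); s=ctrl.get_state(); T=s['eef_pos']
k=(abs(q[:,0]-T[0])<.02)&(q[:,1]<T[1]-.06)&(q[:,1]>T[1]-.152)&(q[:,2]>.015)&(q[:,2]<.08)
z=np.polyfit(q[k,1],q[k,2],1);print(k.sum(),'elev',-z[0],'z mid',np.median(q[k,2]),s['contact_force'],T)
E
```

```text
time: 15.4
eef_pos: [0.428, 0.0351, 0.0298]
tcp_rot: [0.707, 0.707, -0.0, -0.001]
contact_force: [0.4, -1.0, -0.5]
opening: 0.313
finger_force: 119.6
60 elev -0.029715724039065167 z mid 0.04175118420275048 [-0.04439004  0.367665   -1.87208381] [0.42881286 0.03515304 0.03073045]
```

```bash
python3 -m crank '[[0,0,1,0,0,0],[0,0,1.8,0,0,0],[0,0,2.3,0,0,0],[0,0,2.4,0,0,0],[0,0,2.4,0,0,0]]' && python3 -m crank '[[0,0,0,0,0,0],[0,0,0,0,0,0],[0,0,0,0,0,0],[0,0,0,0,0,0],[0,0,0,0,0,0],[0,0,0,0,0,0]]' 0.6 && python3 -m crank '[[0,0,-2,0,0,0],[0,0,-5,0,0,0],[0,0,-9,0,0,0],[0,0,-13,0,0,0],[0,0,-18,0,0,0],[0,0,-20,0,0,0],[0,0,-20,0,0,0],[0,0,-20,0,0,0],[0,0,-20,0,0,0],[0,0,-20,0,0,0]]'; python3 - <<'E'
from h import *
P=[]
for n in('top','side'):
    p,d,w=cam(n); P.append(p); print(n,lidangle(w))
    w0=np.load(n+'0.npy')
cv2.imwrite('pics/c8.png',np.hstack([cv2.resize(P[0][130:290,200:440],None,fx=1.65,fy=2.5*.66),cv2.resize(P[1][100:380,190:350],(226,396))[:264]]) if False else np.hstack([P[0][110:290,180:440].repeat(2,0).repeat(2,1),cv2.resize(P[1][110:370,190:350],(222,360))]))
E
```

```text
time: 15.95
eef_pos: [0.4272, 0.0362, 0.0066]
tcp_rot: [0.707, 0.708, -0.001, -0.002]
contact_force: [-4.8, -0.3, 10.6]
opening: 0.311
finger_force: 121.7
time: 16.55
eef_pos: [0.4271, 0.0362, 0.0053]
tcp_rot: [0.707, 0.707, -0.001, -0.001]
contact_force: [-0.5, -0.6, 0.9]
opening: 0.596
finger_force: 0.0
time: 17.55
eef_pos: [0.4264, 0.0362, 0.2032]
tcp_rot: [0.707, 0.707, -0.002, -0.003]
contact_force: [-0.7, 0.3, 0.9]
opening: 0.6
finger_force: 0.0
top (659, np.float64(1.9353914853021197), 'dist of plane from hinge', np.float64(-0.0006), array([0.15152278, 0.12000733]), array([0.19623189, 0.22521886]))
side (421, np.float64(1.8747963564200372), 'dist of plane from hinge', np.float64(-0.0222), array([0.17266367, 0.12018536]), array([0.20823605, 0.22113068]))
```

View pics/c8.png

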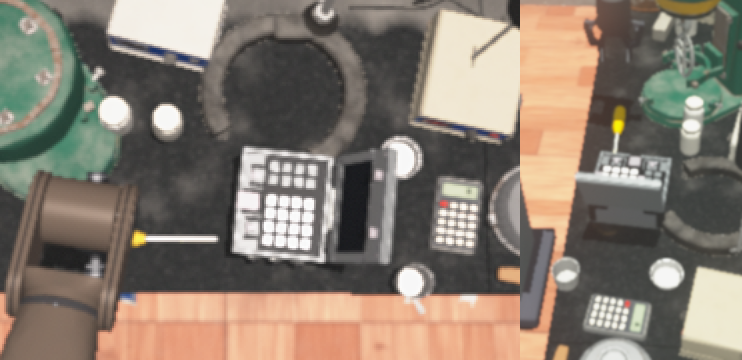

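The lid stands open beside the keypad at (330–395, 205), the driver lies flat at (137–217, 239), and the bystanders are unmoved. Handing in.

```bash
python3 -c "
from plant import ctrl
print(ctrl.sign_off())"
```

```text
the job is handed in; nothing more can be done
None
```

I levered the lid off its catches with the screwdriver and set it about 110° open (cameras read 1.87 and 1.94 rad). The screwdriver lies on the worktop, the bystanders look unmoved, and I've handed the job in; no verdict came back.

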